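# Clear a document box lid and hold it just below its balance point

### The job

Bits of fallen plaster lie on the closed lid of the steel document box: pick up the scraper block, wipe all four bits off the lid onto the desk with it (fingers off the bits) while the lid stays shut, then put the block down on the desk. Then lift the lid by its bar until it is about ten degrees past its balance point (63 degrees open), never letting it go or spring wide open, and ease it back to about seven degrees short of that point (56 degrees open), where it would fall shut if let go. Finish while holding it still there so that someone can reach the hinge springs, and leave the stapler, the pen mug and the jar alone.

Things in the scene. Friction and masses are not known exactly. Their poses are not given: they have to be found in the camera images.
- deed_box: Grey steel document box, fixed to the desk, 160 mm deep (its x) by 240 mm wide (its y) by 90 mm high, under a flat 8 mm lid of the same 160 x 240 outline: the lid's upper face is 98 mm above the desk. Origin: centre of the box's underside, on the desk; x points away from the robot, from the lid's bar towards the hinge; z up.
- lid (a joint): Lid's opening angle in rad: 0 shut (level), 1.9 at its stop. The hinge line runs along the box's y through lid_hinge; opening swings the bar up and back (away from the robot). Lid 0.9 kg; a helping spring makes it balance at 1.10 rad (63 degrees): below, it falls shut by itself (under 2 N at the bar), above, it swings open by itself. It stays nowhere unheld except shut or at the stop.
- lid_bar (a point): Centre of the lid's handle: a round steel bar, 12 mm thick, along the box's y, 130 mm between its end posts (12 mm thick) on the lid's front edge. Shut: 94 mm above the desk, 48 mm in front of the box's face (42 mm clear gap). Pinch from above, fingers closing along the box's x; it may turn in the grip. 208 mm from the hinge line along the lid, mid-thickness (4 mm above the hinge line when shut).
- lid_hinge (a point): Point in the middle of the hinge line, on the box's far top edge, 90 mm above the desk and 80 mm behind the box's origin.
- scraper: Loose scraper block, standing upright, 160 g: grey plastic foot 130 mm long (its x) x 34 mm thick (its y) x 26 mm high, with a light wooden grip on top, 80 mm long (x) x 24 mm thick (y), from 26 to 78 mm height. Origin: centre of the underside. Grip it across the 24 mm.
- chip1: Bit of off-white plaster, about 26 x 18 x 10 mm, 12 g, lying loose on the shut lid within 60 mm of the lid's middle along the box's x and 85 mm along its y. Origin: centre of the underside.
- chip2: Bit of off-white plaster, about 22 x 18 x 12 mm, 12 g, lying loose on the shut lid within 60 mm of the lid's middle along the box's x and 85 mm along its y. Origin: centre of the underside.
- chip3: Bit of off-white plaster, about 24 x 16 x 9 mm, 12 g, lying loose on the shut lid within 60 mm of the lid's middle along the box's x and 85 mm along its y. Origin: centre of the underside.
- chip4: Bit of off-white plaster, about 22 x 20 x 11 mm, 12 g, lying loose on the shut lid within 60 mm of the lid's middle along the box's x and 85 mm along its y. Origin: centre of the underside.
- stapler: Bystander: black and steel desk stapler, 130 x 36 x 54 mm, on the desk at one side of the box (the scraper is on the other side; which is which varies). Origin: centre of the underside.
- pen_mug: Bystander: white mug of pens, 80 mm across, 95 mm high (pens to 150 mm), beyond the box, towards the robot's left. Origin: centre of the underside.
- jar: Bystander: closed jar, 68 mm across, 90 mm high, beyond the box, towards the robot's right. Origin: centre of the underside.
Not all that is in view belongs to the job. Leave any blue or purple look-alike of the scraper alone.

How it is judged:
By the outcome, as a careful person would: the job done as asked, in the order asked, and still so for the second after the job is handed in, while the arm keeps its last pose, push and grip.
It also fails if it takes over 72 s, if anything falls off the work surface, if the arm or the gripper's body presses on something with over 40 N, if the wrist force passes 120 N, or if a joint passes its speed limit or range.

### The arm

A 6-joint arm with a two-finger parallel gripper is mounted at the origin on the work surface. World frame = base frame: x ahead of the robot, y to its left, z up, the work surface at z = 0. Lengths are in m, angles in rad, forces in N, time in s.
With the tool pointing down it reaches from about 0.375 to 0.925 m from the base axis. Payload 5.7 kg.
Tool frame: the origin (TCP) lies at the very end of the fingers, on their centre line; the grasp point (between the pads) lies 19 mm behind it (robot.grip_depth is the distance from the TCP to the grasp point, in m); z points along the fingers, y is the line along which they close (so a half turn about z gives the same grasp; the last joint's range is limited). The gripper opens to 85 mm and grips with 20 to 120 N. Pads are 22 mm wide; open, the fingers measure 114 mm over their backs; the gripper's body (76 mm by 85 mm) begins 54 mm behind the grasp point. The pads swing forward as they close: fully open they stand 13 mm farther back than shut.
Start: joints at [-1.429, 0.359, 1.51, -0, 1.272, -0.115], TCP at [0.152, -0.58, 0.231] pointing down, gripper open.
Joint ranges: [-2.97, 2.97], [-1.01, 2.36], [0.21, 2.38], [-0.96, 4.11], [0.2, 2.71], [-2.98, 2.98]. Speed limits (rad/s): [2.39, 2.39, 3.14, 3.14, 3.14, 3.14].

### API

Orientations are given as a unit quaternion [w, x, y, z].
In Python, from workcell import sensors, optics, ticket, robot gives the robot as it stands.
- The arm moves only by the tool drive_tool, never from a script. Its argument "targets" is text: rows parted by semicolons, each of 7 numbers parted by spaces: the shift along the tool's x, y, z in cm, then the turn, a rotation vector about the tool's x, y, z in degrees, then the opening, from -1 (shut) to 1 (fully open). A call has 1 to 5 rows; each row is the pose to reach, as a shift and turn from the pose commanded when the call began, along the tool's axes at that moment; what a row does not reach only later rows make up. A row lasts 1/8 s, in which the tool goes at most 62.5 mm and 10.7 degrees, less where a joint would pass 70% of its speed; a pose out of reach is approached as far as the arm can. A call with a gripper value outside its range is refused whole. The fingers move at their own pace and stop on an object; "force" is the grip in N (left out, the last holds). Time passes only in rows, so rows that repeat a pose let the fingers close. It gives the time, the measured TCP pose, the force, the opening and the grip force at its end, in the units of the state.
- sensors.get_obs(): the state, without advancing time (a new reading comes with each control period).
- optics.camera(name): name is "scene" or "side" or "wrist"; returns the picture (384x512x3 uint8, red, green, blue); there is no depth.
- optics.camera_model(name): a dict with "vfov" (degrees; the focal length in pixels is half the picture's height over the tangent of half this angle, whatever the lens; pixels are square), "cx", "cy" (the principal point, pixels), "rvec" (rotation vector, rad) and "tvec" (3), from world to camera coordinates, as OpenCV has them. Camera axes: x right, y down, z forward; pixel columns grow to the right and rows downward; lengths in m; the calibration is good to about 2 mm. A picture is of the moment at which its call begins: read the wrist's pose just before it. camera_model takes no time and is no camera call; for the wrist camera it gives the pose at the moment of the call.
- ticket.sign_off(): hands the job in; it is judged then, once.
The state is a dict: "clock": time; "joint_positions": joint angles; "qd": joint speeds; "tau": joint torques, N m; "tcp_pos": TCP position; "tcp_rot": TCP orientation; "ft_force": force on the tool from outside, world axes, zero at the start; "moment": the same for the moment, N m; "grip_width": finger opening in m; "finger_force": force on a finger pad.
Only numpy, scipy, OpenCV 4.12 (cv2) and the standard library are available. Lean on these libraries where they do the work, as an engineer would, in place of code of your own. Each camera call takes 0.05 s, during which the arm holds its last target. There are 200 camera calls.

## Working session

There is one attempt and no reset: what is moved stays moved. The work goes in short steps, Python scripts to look and compute and a tool call to move; the robot and the scene stay as the last step left them, time stands still between calls to the robot, and variables do not carry over. Pictures are saved under pics/ and viewed, at most 12 in all, crops included, and the job is handed in when it is done.

Besides the shell and the picture viewer there is one more tool, called after "Emit:" in YAML: its name, and indented under it one key for each argument. drive_tool: Moves the arm, as the interface text tells. Its arguments: {"type":"object","properties":{"targets":{"type":"string"},"force":{"type":"number"}},"required":["targets"]}

```bash
mkdir -p pics; ls
python3 - <<'E'
from workcell import sensors, optics, robot
import cv2,numpy as np
o=sensors.get_obs();print(o)
for n in("scene","side"):
    im=optics.camera(n);cv2.imwrite(f"pics/{n}0.png",im[:,:,::-1]);m=optics.camera_model(n);print(n,m)
    R=cv2.Rodrigues(np.array(m["rvec"]))[0];print(-R.T@np.array(m["tvec"]))
E
```

```text
pics
{'clock': 0.0, 'joint_positions': array([-1.42909014e+00,  3.59501513e-01,  1.51142780e+00,  9.41519663e-06,
        1.27247789e+00, -1.15129504e-01]), 'qd': array([ 3.87758028e-05, -5.89447034e-04,  2.55970333e-03, -1.94287888e-04,
        3.88567925e-04,  1.27295224e-04]), 'tau': array([-1.33800877e-03, -5.27621090e+01, -2.78624403e+01, -2.23638795e-04,
        1.29384987e-02, -1.98110179e-06]), 'tcp_pos': array([ 0.15229663, -0.57965963,  0.23045741]), 'tcp_rot': array([-9.07253303e-04,  9.91765523e-01,  1.28063749e-01, -7.55778898e-06]), 'ft_force': array([-0.81071745,  0.39745393,  0.01983363]), 'moment': array([-0.00851424, -0.01179456,  0.0057658 ]), 'finger_force': 0.0, 'grip_width': 0.0854841119943951}
scene {'vfov': 45.55517392229055, 'cx': 256.5102749854455, 'cy': 194.12353373168492, 'rvec': array([ 1.38084789,  2.08859935, -0.94555126]), 'tvec': array([ 0.19050502, -0.22750353,  1.53805698])}
[1.280994   0.33064364 0.83868853]
side {'vfov': 50.55016570244024, 'cx': 260.92855422763324, 'cy': 188.8905532193675, 'rvec': array([ 0.41448655, -2.57528266,  1.40513435]), 'tvec': array([0.50434771, 0.13053909, 0.96308854])}
[0.22157274 0.86072499 0.63953469]
```

View pics/scene0.png

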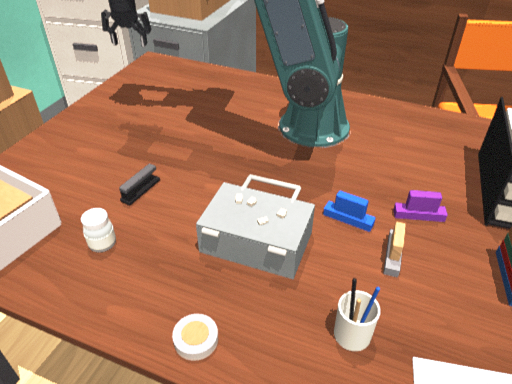

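View pics/side0.png

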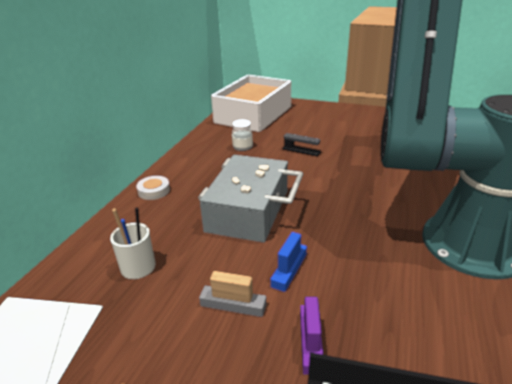

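The scene view shows the box (lid centre ≈ (257,215), bar ≈ (270,185)), chips near (238,200), (252,201), (262,221), (281,213), the real scraper at (396,248), a blue look-alike at (349,210), a purple one at (421,207) and the stapler at (140,185). The side view agrees: scraper at (233,290), lid around (250,180).

```bash
cat > h.py <<'E'
import cv2,numpy as np
from workcell import sensors,optics,robot
from scipy.spatial.transform import Rotation as Ro
def cam(n,m=None):
    m=m or optics.camera_model(n); f=192/np.tan(np.radians(m["vfov"])/2)
    K=np.array([[f,0,m["cx"]],[0,f,m["cy"]],[0,0,1]]);return K,cv2.Rodrigues(np.array(m["rvec"]))[0],np.array(m["tvec"])
def ray(n,uv,z,m=None):
    K,R,t=cam(n,m);uv=np.atleast_2d(np.array(uv,float));C=-R.T@t
    d=(np.linalg.inv(K)@np.c_[uv,np.ones(len(uv))].T).T@R
    return C+d*((z-C[2])/d[:,2])[:,None]
def proj(n,P,m=None):
    K,R,t=cam(n,m);q=(K@(R@np.atleast_2d(P).T+t[:,None])).T;return q[:,:2]/q[:,2:]
E
python3 - <<'E'
from h import *
im=cv2.imread("pics/scene0.png");h=cv2.cvtColor(im,cv2.COLOR_BGR2HSV)
# chips
def blobs(mask,mn):
    n,l,s,c=cv2.connectedComponentsWithStats(mask.astype(np.uint8));return [(s[i],c[i]) for i in range(1,n) if s[i][4]>=mn]
roi=np.zeros(im.shape[:2],bool);roi[188:240,205:310]=1
v=h[:,:,2];print(h[215,245],h[200,238],h[221,262],h[245,397],h[265,392],h[230,220])
for s,c in blobs(roi&(v>200)&(np.arange(384)[:,None]>192),8):print("chip",s[4],c,ray("scene",c,.104)[0])
roi=np.zeros(im.shape[:2],bool);roi[215:285,375:420]=1
for s,c in blobs(roi&(h[:,:,0]>12)&(h[:,:,0]<30)&(v>150),20):print("wood",s,c,ray("scene",c,.078)[0])
a=cv2.resize(im[165:285,190:320],None,fx=4,fy=4,interpolation=cv2.INTER_CUBIC)
b=cv2.resize(im[215:285,375:415],None,fx=6,fy=6,interpolation=cv2.INTER_CUBIC)
o=np.zeros((480,770,3),np.uint8);o[:480,:520]=a;o[:420,525:765]=b
cv2.imwrite("pics/z1.png",o)
E
```

```text
[ 20   3 237] [ 30   1 255] [ 30   2 255] [ 26  78 255] [  0  10 234] [ 40   4 201]
chip 4194 [257.83524082 215.31068193] [0.57162174 0.03777083 0.104     ]
chip 75 [211.18666667 231.72      ] [ 0.66146056 -0.03741429  0.104     ]
wood [390 221  16  40 401] [397.87032419 240.45137157] [0.49710327 0.35179177 0.078     ]
```

View pics/z1.png

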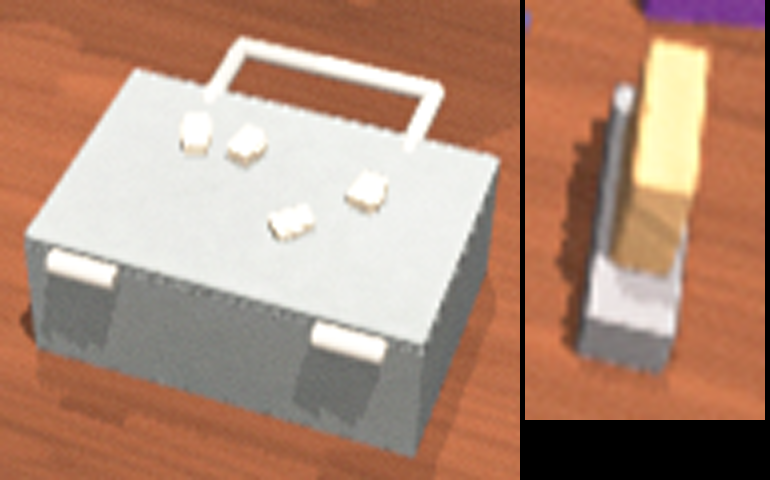

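The zoom shows the lid corners at (138,70), (497,158), (423,346), (28,236), the bar from (242,42) to (440,88), four chips, and the scraper grip's top face at (655,40)–(708,48)–(692,192)–(640,188), all in zoom pixels.

Run:
```python
from h import *
A=lambda p:np.array(p)/4+[190,165]-.375
B=lambda p:(np.array(p)-[525,0])/6+[375,215]-.42
L=ray("scene",A([(138,70),(497,158),(423,346),(28,236)]),.098);print("lid\n",L.round(4),"mean",L.mean(0))
print("sides",[np.linalg.norm(L[i]-L[i-1]).round(4) for i in range(4)],[np.degrees(np.arctan2(*(L[i]-L[i-1])[1::-1])).round(2) for i in range(4)])
b=ray("scene",A([(242,45),(440,90)]),.098);print("bar",b,np.linalg.norm(b[0]-b[1]))
s=ray("scene",B([(655,40),(708,48),(692,192),(640,188)]),.078);print("grip\n",s.round(4),s.mean(0))
print("sides",[np.linalg.norm(s[i]-s[i-1]).round(4) for i in range(4)],[np.degrees(np.arctan2(*(s[i]-s[i-1])[1::-1])).round(2) for i in range(4)])
f=ray("scene",B([(580,352),(664,368)]),0);print("foot bottom",f.round(4))
c=ray("scene",A([(196,133),(247,145),(368,191),(291,222)]),.104);print("chips",c.round(4))
print("stapler",ray("scene",[(124,200),(156,167)],.03).round(3),"mug",ray("scene",[(357,305)],.09).round(3),"jar",ray("scene",[(97,218)],.09).round(3))
# side check
im=cv2.imread("pics/side0.png");h=cv2.cvtColor(im,cv2.COLOR_BGR2HSV)
print("proj side grip centre",proj("side",[s.mean(0)]),"lid corners",proj("side",L))
m=optics.camera_model("wrist");K,R,t=cam("wrist",m);o=sensors.get_obs();q=o["tcp_rot"];T=Ro.from_quat(np.r_[q[1:],q[0]]).as_matrix()
print("tool axes\n",T.round(3),"cam in tool",T.T@(-R.T@t-o["tcp_pos"]))
```

```text
lid
 [[ 0.4874 -0.0905  0.098 ]
 [ 0.4768  0.1442  0.098 ]
 [ 0.6368  0.1531  0.098 ]
 [ 0.6465 -0.0829  0.098 ]] mean [0.56187732 0.03097952 0.098     ]
sides [np.float64(0.1593), np.float64(0.2349), np.float64(0.1602), np.float64(0.2362)] [np.float64(-177.28), np.float64(92.58), np.float64(3.16), np.float64(-87.63)]
bar [[ 0.43809178 -0.03993232  0.098     ]
 [ 0.43025867  0.09216255  0.098     ]] 0.13232691270533242
grip
 [[0.4357 0.3374 0.078 ]
 [0.432  0.3574 0.078 ]
 [0.512  0.3644 0.078 ]
 [0.5177 0.3462 0.078 ]] [0.47433681 0.35135464 0.078     ]
sides [np.float64(0.0825), np.float64(0.0204), np.float64(0.0804), np.float64(0.0191)] [np.float64(-173.85), np.float64(100.49), np.float64(5.02), np.float64(-72.86)]
foot bottom [[ 0.5353  0.3419  0.    ]
 [ 0.5304  0.3733 -0.    ]]
chips [[ 0.5338 -0.0286  0.104 ]
 [ 0.5315  0.0041  0.104 ]
 [ 0.5405  0.085   0.104 ]
 [ 0.5822  0.0535  0.104 ]]
stapler [[ 0.586 -0.34   0.03 ]
 [ 0.431 -0.339  0.03 ]] mug [[0.715 0.308 0.09 ]] jar [[ 0.715 -0.311  0.09 ]]
proj side grip centre [[229.4760545  278.38653591]] lid corners [[286.62253577 161.65742319]
 [262.86524855 209.5566694 ]
 [198.28127458 200.12819303]
 [232.19761808 155.20279917]]
tool axes
 [[ 0.967  0.254 -0.   ]
 [ 0.254 -0.967  0.002]
 [ 0.    -0.002 -1.   ]] cam in tool [ 0.06643422  0.00052316 -0.14239712]
```

```bash
cat >> h.py <<'E'
def T():
    o=sensors.get_obs();q=o["tcp_rot"];return o,Ro.from_quat(np.r_[q[1:],q[0]]).as_matrix()
def st():
    o,R=T();print("t",o["clock"].round(2),"tcp",o["tcp_pos"].round(4),"yaw",np.degrees(np.arctan2(R[1,0],R[0,0])).round(2),"tilt",np.degrees(np.arccos(-R[2,2])).round(2),"F",o["ft_force"].round(1),"w",o["grip_width"].round(4),"ff",o["finger_force"],"j",o["joint_positions"].round(2))
def go(p,yaw):
    o,R=T();y=np.radians(yaw);G=np.array([[np.cos(y),np.sin(y),0],[np.sin(y),-np.cos(y),0],[0,0,-1]])
    print("go",p,yaw,"cm",(100*R.T@(np.array(p)-o["tcp_pos"])).round(2),"deg",np.degrees(Ro.from_matrix(R.T@G).as_rotvec()).round(2))
E
python3 -c "
from h import *
print(ray('scene',[(349,197)],.078),ray('scene',[(423,195)],.078))"
```

```text
[[0.39469314 0.21243143 0.078     ]] [[0.31311205 0.38294263 0.078     ]]
```

Emit:
drive_tool:
  targets: "44.5 -32.7 -3 0 0 0 1;44.5 -32.7 -3 0 0 0 1;44.5 -32.7 -3 0 0 0 1;44.5 -32.7 -3 0 0 0 1;44.5 -32.7 -3 0 0 0 1"

```text
clock: 0.72
tcp_pos: [0.3495, -0.3359, 0.2482]
tcp_rot: [-0.0, 0.992, 0.128, 0.0]
ft_force: [0.4, -0.8, 0.0]
grip_width: 0.0851
finger_force: 0.0
```

Emit:
drive_tool:
  targets: "21.8 -39.4 0 0 0 0 1;21.8 -39.4 0 0 0 0 1;21.8 -39.4 0 0 0 0 1;21.8 -39.4 0 0 0 0 1;21.8 -39.4 0 0 0 0 1"

```text
clock: 1.35
tcp_pos: [0.4256, -0.0329, 0.2483]
tcp_rot: [0.0, 0.992, 0.128, 0.0]
ft_force: [1.4, -0.3, 0.3]
grip_width: 0.085
finger_force: 0.0
```

```bash
python3 -c "
from h import *
st();go([.474,.351,.23],5.5)"
```

```text
Traceback (most recent call last):
  File "h.py", line 16, in st
    o,R=T();print("t",o["clock"].round(2),"tcp",o["tcp_pos"].round(4),"yaw",np.degrees(np.arctan2(R[1,0],R[0,0])).round(2),"tilt",np.degrees(np.arccos(-R[2,2])).round(2),"F",o["ft_force"].round(1),"w",o["grip_width"].round(4),"ff",o["finger_force"],"j",o["joint_positions"].round(2))
                      ^^^^^^^^^^^^^^^^
AttributeError: 'float' object has no attribute 'round'
```

Emit:
drive_tool:
  targets: "14.4 -35.9 1.5 0 0 9 1;14.4 -35.9 1.5 0 0 9 1;14.4 -35.9 1.5 0 0 9 1;14.4 -35.9 1.5 0 0 9 1;14.4 -35.9 1.5 0 0 9 1"

```text
clock: 1.98
tcp_pos: [0.4635, 0.2711, 0.2362]
tcp_rot: [0.0, 0.999, 0.05, -0.0]
ft_force: [1.4, -0.9, 0.7]
grip_width: 0.0854
finger_force: 0.0
```

Emit:
drive_tool:
  targets: "0 -6 0 0 0 0 1;0 -6 0 0 0 0 1;0 -6 0 0 0 0 1"

```text
clock: 2.35
tcp_pos: [0.4572, 0.3282, 0.2359]
tcp_rot: [0.001, 0.999, 0.05, -0.001]
ft_force: [-0.6, -0.1, 0.4]
grip_width: 0.0852
finger_force: 0.0
```

```bash
sed -i 's/o\["clock"\].round(2)/round(o["clock"],2)/;s/o\["grip_width"\].round(4)/round(o["grip_width"],4)/' h.py; python3 -c "
from h import *
st();go([.474,.351,.23],5.5)
m=optics.camera_model('wrist');im=optics.camera('wrist')[:,:,::-1];cv2.imwrite('pics/w1.png',im)
import json;json.dump({k:np.array(v).tolist() for k,v in m.items()},open('w1.json','w'))"
```

```text
t 2.35 tcp [0.4572 0.3282 0.2359] yaw 5.78 tilt 0.09 F [-0.6 -0.1  0.4] w 0.0852 ff 0.0 j [ 0.5   0.3   1.58 -0.    1.26  1.97]
go [0.474, 0.351, 0.23] 5.5 cm [ 1.9  -2.1   0.59] deg [0.06 0.06 0.28]
```

View pics/w1.png

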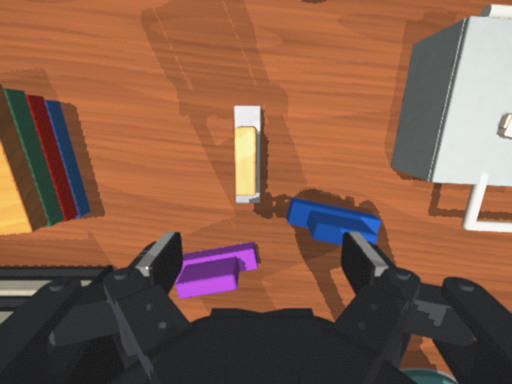

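The wrist view shows the scraper at about (246,155), with its wooden top spanning (236,126)–(256,200), and blue at (333,222), purple at (217,270). I'll measure the top face from here.

Run:
```python
from h import *
import json
m=json.load(open('w1.json'));im=cv2.imread('pics/w1.png');h=cv2.cvtColor(im,cv2.COLOR_BGR2HSV)
k=np.zeros(im.shape[:2],np.uint8);k[95:210,225:270]=1
w=((h[:,:,0]>15)&(h[:,:,0]<32)&(h[:,:,1]>50)&(h[:,:,2]>180)&(k>0)).astype(np.uint8)
r=cv2.minAreaRect(cv2.findNonZero(w));b=cv2.boxPoints(r);print(r,w.sum())
P=ray("x",b,.078,m);print(P.round(4),P.mean(0).round(4))
for i in range(4):
    e=P[i]-P[i-1];print(np.linalg.norm(e).round(4),np.degrees(np.arctan2(e[1],e[0])).round(2))
c=P.mean(0);go([c[0],c[1],.035],5.5)
```

```text
((245.0, 161.0), (68.0, 20.0), 90.0) 1359
[[0.5119 0.3621 0.078 ]
 [0.5141 0.3402 0.078 ]
 [0.4367 0.3329 0.078 ]
 [0.4343 0.3563 0.078 ]] [0.4742 0.3479 0.078 ]
0.0778 4.26
0.022 -84.24
0.0778 -174.6
0.0235 95.74
go [np.float64(0.47424172882933036), np.float64(0.3478553738658574), 0.035] 5.5 cm [ 1.9  -1.87 20.1 ] deg [0.06 0.06 0.2 ]
```

Emit:
drive_tool:
  targets: "1.9 -2 5 0 0 0 1;1.9 -2 11 0 0 0 1;1.9 -2 16 0 0 0 1;1.9 -2 19 0 0 0 1;1.9 -2 20 0 0 0 1"
  force: 40

```text
clock: 3.02
tcp_pos: [0.4738, 0.3481, 0.0347]
tcp_rot: [0.001, 0.999, 0.049, -0.002]
ft_force: [-0.4, 0.6, 0.7]
grip_width: 0.0854
finger_force: 0.0
```

Emit:
drive_tool:
  targets: "0 0 0 0 0 0 1;0 0 0 0 0 0 -1;0 0 0 0 0 0 -1;0 0 0 0 0 0 -1;0 0 0 0 0 0 -1"
  force: 40

```text
clock: 3.65
tcp_pos: [0.4748, 0.3507, 0.0368]
tcp_rot: [-0.0, 0.999, 0.05, 0.0]
ft_force: [-1.1, 0.1, 1.9]
grip_width: 0.0235
finger_force: 46.8
```

Emit:
drive_tool:
  targets: "0 0 0 0 0 0 -1;0 0 0 0 0 0 -1;0 0 0 0 0 0 -1"
  force: 40

```text
clock: 4.03
tcp_pos: [0.4748, 0.3507, 0.0368]
tcp_rot: [-0.0, 0.999, 0.05, 0.0]
ft_force: [-1.0, -0.6, 4.9]
grip_width: 0.0237
finger_force: 47.0
```

Emit:
drive_tool:
  targets: "0 0 -5 0 0 0 -1;0 0 -10 0 0 0 -1;0 0 -15 0 0 0 -1;2 6 -15.5 0 0 1 -1;4 12 -15.5 0 0 2 -1"

```text
clock: 4.65
tcp_pos: [0.5265, 0.2363, 0.1924]
tcp_rot: [-0.0, 0.999, 0.033, 0.001]
ft_force: [1.3, -0.1, -2.0]
grip_width: 0.0239
finger_force: 46.0
```

Emit:
drive_tool:
  targets: "2 6 0 0 0 1 -1;2 10 0 0 0 1 -1;2 10.8 1 0 0 1 -1;2 10.8 2 0 0 1 -1;2 10.8 2 0 0 1 -1"

```text
clock: 5.28
tcp_pos: [0.5513, 0.1313, 0.1699]
tcp_rot: [-0.0, 1.0, 0.024, -0.002]
ft_force: [-0.2, 0.7, -3.4]
grip_width: 0.0236
finger_force: 46.0
```

```bash
python3 -c "
from h import *
st();go([.557,.131,.138],2.7)
im=optics.camera('scene')[:,:,::-1]
s=optics.camera('side')[:,:,::-1]
a=cv2.resize(im[130:270,190:330],(400,400),interpolation=2);b=cv2.resize(s[110:250,170:310],(400,400),interpolation=2)
cv2.imwrite('pics/p2.png',np.hstack([a,b]))"
```

```text
t 5.28 tcp [0.5513 0.1313 0.1699] yaw 2.77 tilt 0.18 F [-0.2  0.7 -3.4] w 0.0236 ff 46.02988064289093 j [0.11 0.38 1.65 0.   1.12 1.63]
go [0.557, 0.131, 0.138] 2.7 cm [0.58 0.06 3.19] deg [-0.03  0.17  0.07]
```

View pics/p2.png

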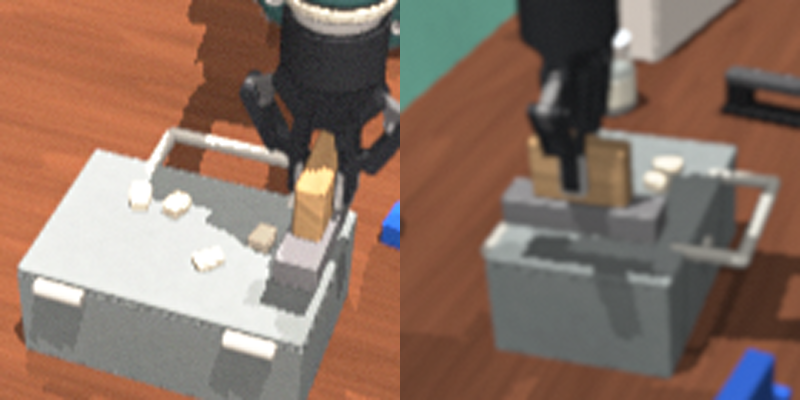

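The block hangs about 30 mm over the lid's left end (left half: scene at (300,255), right half: side at (580,210)), clear of all four chips. Lowering now.

Emit:
drive_tool:
  targets: "0.3 0 1 0 0 0 -1;0.3 0 2 0 0 0 -1;0.3 0 2.8 0 0 0 -1;0.3 0 3.2 0 0 0 -1;0.3 0 3.2 0 0 0 -1"

```text
clock: 6.0
tcp_pos: [0.5554, 0.1302, 0.139]
tcp_rot: [-0.0, 1.0, 0.024, -0.0]
ft_force: [0.1, 0.8, -1.7]
grip_width: 0.0236
finger_force: 46.1
```

Emit:
drive_tool:
  targets: "0 0 0.1 0 0 0 -1;0 0 0.1 0 0 0 -1"

```text
clock: 6.25
tcp_pos: [0.5559, 0.1303, 0.1386]
tcp_rot: [-0.0, 1.0, 0.024, 0.0]
ft_force: [1.2, -0.1, -1.7]
grip_width: 0.0232
finger_force: 46.1
```

Emit:
drive_tool:
  targets: "0 0 0.2 0 0 0 -1;0 0 0.2 0 0 0 -1;0 0 0.2 0 0 0 -1"

```text
clock: 6.62
tcp_pos: [0.5556, 0.1303, 0.1364]
tcp_rot: [-0.0, 1.0, 0.024, -0.0]
ft_force: [-0.7, 0.8, -1.6]
grip_width: 0.0239
finger_force: 46.1
```

Emit:
drive_tool:
  targets: "0 1.5 0 0 0 0 -1;0 3.5 0 0 0 0 -1;0 5.5 0 0 0 0 -1;0 7.5 0 0 0 0 -1;0 9.5 0 0 0 0 -1"

```text
clock: 7.25
tcp_pos: [0.5602, 0.0337, 0.1364]
tcp_rot: [-0.0, 1.0, 0.023, 0.0]
ft_force: [0.0, -0.1, -0.9]
grip_width: 0.0233
finger_force: 46.1
```

Emit:
drive_tool:
  targets: "0 2 0 0 0 0 -1;0 4 0 0 0 0 -1;0 6 0 0 0 0 -1;0 8 0 0 0 0 -1;0 10 0 0 0 0 -1"

```text
clock: 7.88
tcp_pos: [0.5649, -0.0658, 0.1364]
tcp_rot: [-0.0, 1.0, 0.024, -0.0]
ft_force: [0.6, -0.1, -1.6]
grip_width: 0.0238
finger_force: 46.1
```

Emit:
drive_tool:
  targets: "0 2 0 0 0 0 -1;0 3.2 0 0 0 0 -1;0 3.8 0 0 0 0 -1;0 3.8 0 0 0 0 -1;0 3.8 0 0 0 0 -1"

```text
clock: 8.5
tcp_pos: [0.5665, -0.1019, 0.1363]
tcp_rot: [-0.0, 1.0, 0.024, -0.0]
ft_force: [-0.6, -0.7, -2.0]
grip_width: 0.024
finger_force: 46.0
```

```bash
python3 -c "
from h import *
st()
im=optics.camera('scene')[:,:,::-1]
s=optics.camera('side')[:,:,::-1]
a=cv2.resize(im[150:290,170:310],(400,400),interpolation=2);b=cv2.resize(s[100:240,180:320],(400,400),interpolation=2)
cv2.imwrite('pics/p3.png',np.hstack([a,b]))"
```

```text
t 8.5 tcp [ 0.5665 -0.1019  0.1363] yaw 2.74 tilt 0.03 F [-0.6 -0.7 -2. ] w 0.024 ff 46.043128967285156 j [-0.3   0.43  1.67  0.    1.05  1.22]
```

View pics/p3.png

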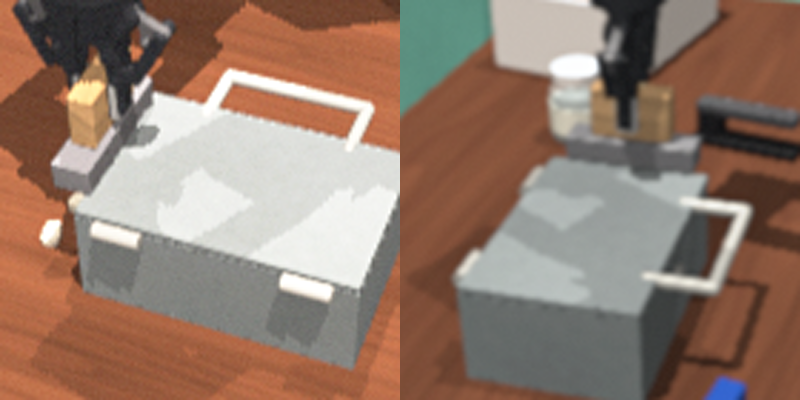

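The lid looks clear. One chip is on the desk at (50,233), and a whitish piece shows right at the lid's far corner (75,203). I'll move the block on, lift and look again.

Emit:
drive_tool:
  targets: "0 1.5 0 0 0 0 -1;0 3 0 0 0 0 -1;0 3 -4 0 0 0 -1;0 3 -8 0 0 0 -1;0 0 -8 0 0 0 -1"

```text
clock: 9.22
tcp_pos: [0.57, -0.1058, 0.2203]
tcp_rot: [0.002, 1.0, 0.022, 0.004]
ft_force: [0.9, 1.4, -1.2]
grip_width: 0.0235
finger_force: 46.1
```

Emit:
drive_tool:
  targets: "0 -6 0 0 0 0 -1;0 -12 0 0 0 0 -1;0 -18 0 0 0 0 -1;0 -24 0 0 0 0 -1;0 -25 0 0 0 0 -1"

```text
clock: 9.85
tcp_pos: [0.5548, 0.1499, 0.2165]
tcp_rot: [-0.001, 1.0, 0.025, 0.0]
ft_force: [-0.0, -0.9, -1.6]
grip_width: 0.0235
finger_force: 46.0
```

```bash
python3 -c "
from h import *
st();go([.49,.352,.10],5.5);go([.49,.352,.0375],5.5)
im=optics.camera('scene')[:,:,::-1]
s=optics.camera('side')[:,:,::-1]
a=cv2.resize(im[140:280,170:310],(400,400),interpolation=2);b=cv2.resize(s[100:240,180:320],(400,400),interpolation=2)
cv2.imwrite('pics/p4.png',np.hstack([a,b]))"
```

```text
t 9.85 tcp [0.5548 0.1499 0.2165] yaw 2.91 tilt 0.06 F [-0.  -0.9 -1.6] w 0.0235 ff 46.01997435092926 j [0.14 0.34 1.58 0.   1.22 1.66]
go [0.49, 0.352, 0.1] 5.5 cm [ -5.46 -20.5   11.67] deg [-0.06 -0.02 -2.59]
go [0.49, 0.352, 0.0375] 5.5 cm [ -5.46 -20.49  17.92] deg [-0.06 -0.02 -2.59]
```

View pics/p4.png

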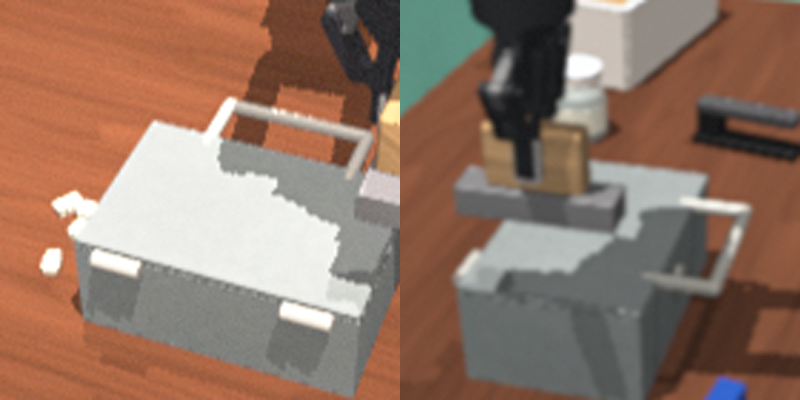

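The lid is bare: the bits lie past its right edge on the desk, around (70,203), (80,226) and (50,262). Next is putting the block down.

Emit:
drive_tool:
  targets: "-1.6 -5.5 2 0 0 0 -1;-3.2 -11 4 0 0 -1 -1;-4.8 -16 7 0 0 -2 -1;-6.2 -20.5 9 0 0 -2.6 -1;-6.2 -20.5 12 0 0 -2.6 -1"

```text
clock: 10.58
tcp_pos: [0.4842, 0.3505, 0.0963]
tcp_rot: [-0.001, 0.999, 0.047, 0.001]
ft_force: [0.8, -0.8, -1.1]
grip_width: 0.0237
finger_force: 46.0
```

Emit:
drive_tool:
  targets: "0 0 2.5 0 0 0 -1;0 0 4.5 0 0 0 -1;0 0 5.2 0 0 0 -1;0 0 5.5 0 0 0 -1;0 0 5.5 0 0 0 -1"

```text
clock: 11.2
tcp_pos: [0.4841, 0.3488, 0.042]
tcp_rot: [-0.0, 0.999, 0.046, 0.0]
ft_force: [-0.1, 0.6, -1.5]
grip_width: 0.0237
finger_force: 46.0
```

```bash
python3 -c "
from h import *
st();go([.48,.352,.037],5.5)
P=ray('scene',[[170+80/2.857,140+226/2.857],[170+70/2.857,140+203/2.857],[170+50/2.857,140+262/2.857]],.006);print(P.round(3))"
```

```text
t 11.2 tcp [0.4841 0.3488 0.042 ] yaw 5.27 tilt 0.06 F [-0.1  0.6 -1.5] w 0.0237 ff 45.9803706407547 j [ 0.51  0.57  1.69 -0.    0.87  1.99]
go [0.48, 0.352, 0.037] 5.5 cm [-0.38 -0.35  0.5 ] deg [-0.02 -0.05 -0.23]
[[ 0.552 -0.139  0.006]
 [ 0.528 -0.162  0.006]
 [ 0.602 -0.142  0.006]]
```

Emit:
drive_tool:
  targets: "0 0 0.3 0 0 0 -1;0 0 0.5 0 0 0 -1;0 0 0.5 0 0 0 -1"

```text
clock: 11.58
tcp_pos: [0.4834, 0.3493, 0.0368]
tcp_rot: [-0.0, 0.999, 0.046, 0.0]
ft_force: [-0.1, -0.2, 1.7]
grip_width: 0.0237
finger_force: 46.3
```

Emit:
drive_tool:
  targets: "0 0 0 0 0 0 1;0 0 0 0 0 0 1;0 0 0 0 0 0 1;0 0 0 0 0 0 1"

```text
clock: 12.08
tcp_pos: [0.4832, 0.3492, 0.0364]
tcp_rot: [-0.0, 0.999, 0.046, -0.0]
ft_force: [0.5, 0.6, -0.6]
grip_width: 0.0852
finger_force: 0.0
```

Emit:
drive_tool:
  targets: "0 0 -4 0 0 0 1;0 0 -9 0 0 0 1;0 0 -14 0 0 0 1;0 0 -17 0 0 0 1;0 0 -17 0 0 0 0"

```text
clock: 12.7
tcp_pos: [0.4849, 0.3501, 0.2094]
tcp_rot: [-0.001, 0.999, 0.046, 0.003]
ft_force: [-0.3, -0.6, -0.1]
grip_width: 0.0697
finger_force: 0.0
```

```bash
python3 -c "
from h import *
st();go([.434,.0255,.20],2.7)
im=optics.camera('scene')[:,:,::-1];h=cv2.cvtColor(np.ascontiguousarray(im),cv2.COLOR_BGR2HSV)
cv2.imwrite('pics/s5.png',im)"
```

```text
t 12.7 tcp [0.4849 0.3501 0.2094] yaw 5.32 tilt 0.35 F [-0.3 -0.6 -0.1] w 0.0697 ff 0.0 j [0.51 0.37 1.55 0.   1.22 1.99]
go [0.434, 0.0255, 0.2] 2.7 cm [-8.09 31.85  0.82] deg [-0.15 -0.31  2.62]
```

Emit:
drive_tool:
  targets: "-1.6 6 0.5 0 0 -10 0;-3.2 12 0.5 0 0 -20 0;-4.8 18 0.5 0 0 -30 0;-6.4 24 0.5 0 0 -40 0;-8 30 0.5 0 0 -50 0"

```text
clock: 13.38
tcp_pos: [0.4334, 0.0598, 0.1999]
tcp_rot: [-0.001, 0.893, 0.45, -0.001]
ft_force: [0.2, -0.2, 0.6]
grip_width: 0.0423
finger_force: 0.0
```

Emit:
drive_tool:
  targets: "0 0 0 0 0 -10 0;0 0 0 0 0 -20 0;0 0 0 0 0 -30 0;0 0 0 0 0 -37 0;0 0 0 0 0 -37 0"

```text
clock: 14.0
tcp_pos: [0.434, 0.0615, 0.2001]
tcp_rot: [-0.001, 0.707, 0.708, -0.001]
ft_force: [-0.4, -0.5, 1.1]
grip_width: 0.0427
finger_force: 0.0
```

Run:
```python
from h import *
import json
st();go([.434,.0255,.20],92.7)
m=optics.camera_model('wrist');im=optics.camera('wrist')[:,:,::-1];cv2.imwrite('pics/w6.png',im)
json.dump({k:np.array(v).tolist() for k,v in m.items()},open('w6.json','w'))
s=cv2.imread('pics/s5.png');a=cv2.resize(s[140:290,170:420],(500,300))
cv2.imwrite('pics/p6.png',np.vstack([im,np.pad(a,((0,0),(0,12),(0,0)))])[:600])
print(proj('w',[[.434,.0255,.1]],m))
```

```text
t 14.0 tcp [0.434  0.0615 0.2001] yaw 90.07 tilt 0.18 F [-0.4 -0.5  1.1] w 0.0427 ff 0.0 j [-0.02  0.16  1.88  0.    1.1  -0.02]
go [0.434, 0.0255, 0.2] 92.7 cm [-3.6  -0.01  0.  ] deg [-0.18 -0.01 -2.63]
[[261.6038177  226.45997922]]
```

View pics/p6.png

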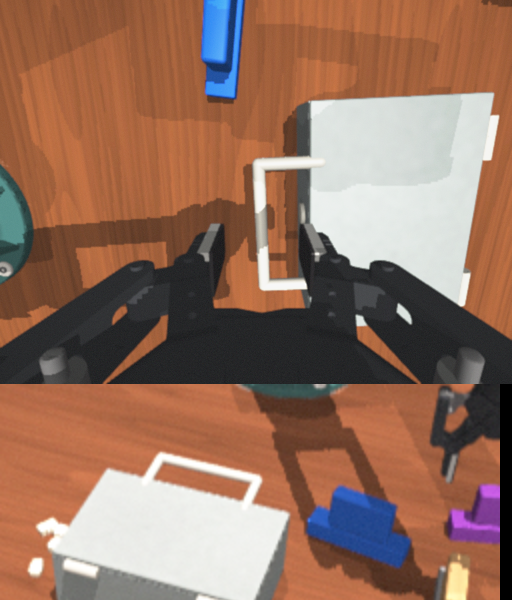

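The wrist view shows the bar running from (258,162) to (265,286), centred between the fingers, with the lid at (400,200). The bare lid and the chips on the desk show below it. Measuring the bar line.

Run:
```python
from h import *
import json
m=json.load(open('w6.json'));im=cv2.imread('pics/w6.png');h=cv2.cvtColor(im,cv2.COLOR_BGR2HSV)
k=((h[:,:,1]<70)&(h[:,:,2]>110)).astype(np.uint8)
pts=[]
for r in range(178,272,6):
    c=np.flatnonzero(k[r,235:290])+235
    if len(c):pts.append((c.mean(),r));w=len(c)
P=ray('w',pts,.097,m);vx,vy,x,y=cv2.fitLine(P[:,:2].astype(np.float32),cv2.DIST_HUBER,0,.01,.01).ravel()
print(len(pts),w,"line",vx,vy,x,y,np.degrees(np.arctan2(vy,vx)))
for yy in(-.04,.0255,.09):print(yy,x+(yy-y)*vx/vy)
E=ray('w',[(258,162),(265,286)],.097,m);print(E.round(4),E.mean(0))
L=ray('w',[(492,94),(310,102),(467,304)],.098,m);print(L.round(4))
```

```text
16 11 line 0.04750152 -0.99887115 0.43359563 0.017867632 -87.277336
-0.04 0.43634754
0.0255 0.43323267
0.09 0.43016535
[[ 0.4306  0.0887  0.097 ]
 [ 0.4377 -0.0437  0.097 ]] [0.4341197  0.02250934 0.097     ]
[[ 0.6331  0.1484  0.098 ]
 [ 0.4761  0.1417  0.098 ]
 [ 0.655  -0.0644  0.098 ]]
```

Emit:
drive_tool:
  targets: "-3 0 2 0 0 -2.6 0;-3.75 -0.05 5 0 0 -2.6 0;-3.75 -0.05 9 0 0 -2.6 0;-3.75 -0.05 11.5 0 0 -2.6 0;-3.75 -0.05 12.5 0 0 -2.6 0"

```text
clock: 14.68
tcp_pos: [0.4334, 0.0241, 0.0748]
tcp_rot: [-0.001, 0.691, 0.723, -0.001]
ft_force: [-0.6, 1.0, 0.3]
grip_width: 0.0428
finger_force: 0.0
```

Emit:
drive_tool:
  targets: "0 0 0 0 0 0 0;0 0 0 0 0 0 0"

```text
clock: 14.92
tcp_pos: [0.4356, 0.024, 0.0772]
tcp_rot: [0.001, 0.69, 0.724, 0.0]
ft_force: [0.0, -0.2, -0.1]
grip_width: 0.0428
finger_force: 0.0
```

Emit:
drive_tool:
  targets: "0 -0.2 0.2 0 0 0 0;0 -0.2 0.2 0 0 0 0;0 -0.2 0.2 0 0 0 0"
  force: 30

```text
clock: 15.3
tcp_pos: [0.433, 0.0239, 0.0747]
tcp_rot: [0.0, 0.69, 0.724, 0.0]
ft_force: [-0.6, 0.3, 0.4]
grip_width: 0.0426
finger_force: 0.0
```

Emit:
drive_tool:
  targets: "0 0 0 0 0 0 -1;0 0 0 0 0 0 -1;0 0 0 0 0 0 -1;0 0 0 0 0 0 -1"
  force: 30

```text
clock: 15.8
tcp_pos: [0.4333, 0.0239, 0.0746]
tcp_rot: [0.0, 0.69, 0.724, 0.0]
ft_force: [0.7, 0.9, -0.1]
grip_width: 0.011
finger_force: 29.2
```

```bash
cat >> h.py <<'E'
S0=np.array([.4333,.0239,.0746]);ex=np.array([np.cos(np.radians(2.72)),np.sin(np.radians(2.72))])
def d(th):
    t=np.radians(th);return np.array([.208*(1-np.cos(t))+.004*np.sin(t),.208*np.sin(t)+.004*(np.cos(t)-1)])
def lid():
    o,_=T();D=o["tcp_pos"]-S0;u=D[:2]@ex;z=D[2];r=np.hypot(-.208+u,.004+z);a=np.degrees(np.arctan2(.004+z,.208-u)-np.arctan2(.004,.208))
    print("u,z cm",(100*u).round(2),(100*z).round(2),"radius",r.round(4),"lid deg",a.round(2),"F",o["ft_force"].round(1),"t",o["clock"])
E
python3 -c "
from h import *
st()
for a in [(0,3,6,9,12,14),(14,18,22,26,30,34),(34,38,42,46,50,54),(54,57,60,63,66,69),(69,70,71,72,73)]:
    print(a,[(100*(d(x)-d(a[0]))).round(2).tolist() for x in a[1:]])"
```

```text
t 15.8 tcp [0.4333 0.0239 0.0746] yaw 92.74 tilt 0.05 F [ 0.7  0.9 -0.1] w 0.011 ff 29.23478811979294 j [-0.1   0.35  2.03  0.    0.76 -0.15]
(0, 3, 6, 9, 12, 14) [[0.05, 1.09], [0.16, 2.17], [0.32, 3.25], [0.54, 4.32], [0.71, 5.02]]
(14, 18, 22, 26, 30, 34) [[0.43, 1.39], [0.95, 2.74], [1.57, 4.06], [2.27, 5.33], [3.07, 6.54]]
(34, 38, 42, 46, 50, 54) [[0.88, 1.16], [1.83, 2.25], [2.86, 3.28], [3.96, 4.23], [5.12, 5.1]]
(54, 57, 60, 63, 66, 69) [[0.91, 0.6], [1.85, 1.15], [2.82, 1.65], [3.81, 2.1], [4.82, 2.5]]
(69, 70, 71, 72, 73) [[0.34, 0.12], [0.69, 0.24], [1.03, 0.34], [1.38, 0.45]]
```

Emit:
drive_tool:
  targets: "0 0.05 -1.1 0 0 0 -1;0 0.16 -2.2 0 0 0 -1;0 0.3 -3.25 0 0 0 -1;0 0.55 -4.3 0 0 0 -1;0 0.7 -5 0 0 0 -1"
  force: 40

```text
clock: 16.42
tcp_pos: [0.4401, 0.0242, 0.1253]
tcp_rot: [0.0, 0.69, 0.724, 0.0]
ft_force: [4.3, -0.3, -4.4]
grip_width: 0.0104
finger_force: 39.0
```

```bash
python3 -c "
from h import *
st();lid()"
```

```text
t 16.43 tcp [0.4401 0.0242 0.1253] yaw 92.75 tilt 0.03 F [ 4.3 -0.3 -4.4] w 0.0104 ff 38.98591160774231 j [-0.1   0.27  1.97  0.    0.9  -0.15]
u,z cm 0.68 5.07 radius 0.2085 lid deg 14.1 F [ 4.3 -0.3 -4.4] t 16.425
```

Emit:
drive_tool:
  targets: "0 0.43 -1.4 0 0 0 -1;0 0.95 -2.75 0 0 0 -1;0 1.57 -4.05 0 0 0 -1;0 2.27 -5.3 0 0 0 -1;0 3.07 -6.5 0 0 0 -1"

```text
clock: 17.05
tcp_pos: [0.4681, 0.0255, 0.1895]
tcp_rot: [-0.002, 0.69, 0.724, -0.002]
ft_force: [-6.1, -2.7, 0.3]
grip_width: 0.0103
finger_force: 39.0
```

Emit:
drive_tool:
  targets: "0 0 0 0 0 0 -1"

```text
clock: 17.18
tcp_pos: [0.4685, 0.0255, 0.19]
tcp_rot: [-0.002, 0.69, 0.724, -0.002]
ft_force: [-5.8, -2.2, 1.6]
grip_width: 0.0103
finger_force: 39.3
```

```bash
python3 -c "
from h import *
st();lid()"
```

```text
t 17.18 tcp [0.4685 0.0255 0.19  ] yaw 92.77 tilt 0.27 F [-5.8 -2.2  1.6] w 0.0103 ff 39.250085949897766 j [-0.09  0.22  1.83 -0.    1.09 -0.14]
u,z cm 3.52 11.54 radius 0.21 lid deg 33.54 F [-5.8 -2.2  1.6] t 17.175
```

Emit:
drive_tool:
  targets: "0 0.9 -1.15 0 0 0 -1;0 1.85 -2.25 0 0 0 -1;0 2.85 -3.3 0 0 0 -1;0 3.95 -4.25 0 0 0 -1;0 5.1 -5.1 0 0 0 -1"

```text
clock: 17.8
tcp_pos: [0.517, 0.0278, 0.2415]
tcp_rot: [-0.003, 0.69, 0.724, -0.004]
ft_force: [-15.2, -2.5, 19.7]
grip_width: 0.0106
finger_force: 41.6
```

Emit:
drive_tool:
  targets: "0 0 0 0 0 0 -1;0 0 0 0 0 0 -1"

```text
clock: 18.05
tcp_pos: [0.5177, 0.0278, 0.242]
tcp_rot: [-0.002, 0.69, 0.724, -0.003]
ft_force: [-15.7, -2.3, 18.3]
grip_width: 0.0104
finger_force: 41.6
```

```bash
python3 -c "
from h import *
st();lid()"
```

```text
t 18.05 tcp [0.5177 0.0278 0.242 ] yaw 92.77 tilt 0.4 F [-15.7  -2.3  18.3] w 0.0104 ff 41.62590444087982 j [-0.08  0.23  1.66 -0.    1.25 -0.13]
u,z cm 8.45 16.74 radius 0.2113 lid deg 53.12 F [-15.7  -2.3  18.3] t 18.05
```

Emit:
drive_tool:
  targets: "0 -0.1 -0.12 0 0 0 -1;0 -0.18 -0.24 0 0 0 -1;0 -0.18 -0.24 0 0 0 -1"

```text
clock: 18.42
tcp_pos: [0.5191, 0.0279, 0.2431]
tcp_rot: [-0.0, 0.69, 0.724, -0.001]
ft_force: [-5.0, -0.8, 3.5]
grip_width: 0.0105
finger_force: 40.2
```

Run:
```python
from h import *
st();lid()
A=optics.camera('scene')[:,:,::-1];B=optics.camera('side')[:,:,::-1]
cv2.imwrite('pics/sc7.png',A);cv2.imwrite('pics/si7.png',B)
a=cv2.resize(A[90:290,170:340],(510,600),interpolation=2);b=cv2.resize(B[60:260,195:291],(288,600),interpolation=2)
cv2.imwrite('pics/p7.png',np.hstack([a,b]))
```

```text
t 18.43 tcp [0.5191 0.0279 0.2431] yaw 92.75 tilt 0.08 F [-5.  -0.8  3.5] w 0.0105 ff 40.18695116043091 j [-0.08  0.23  1.66 -0.    1.25 -0.13]
u,z cm 8.59 16.85 radius 0.2114 lid deg 53.59 F [-5.  -0.8  3.5] t 18.425
```

View pics/p7.png

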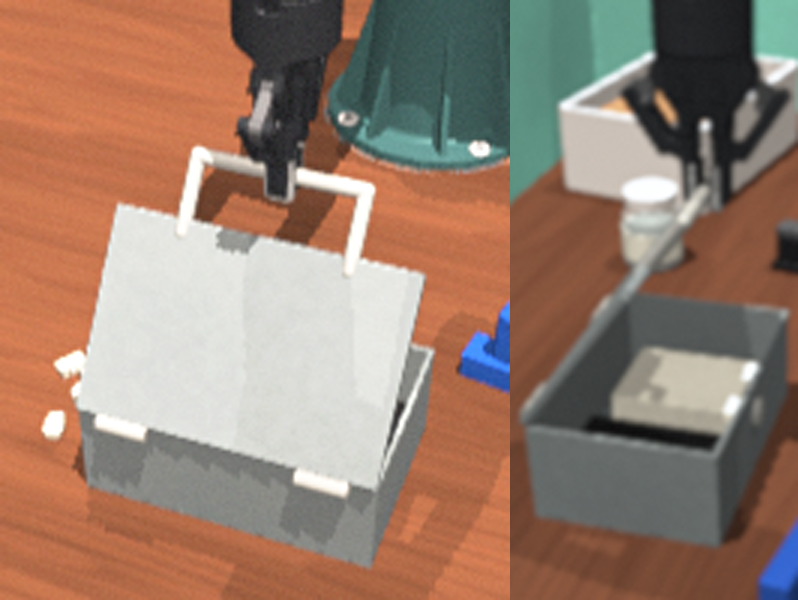

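```bash
cat >> h.py <<'E'
def pv(n,uv,v,c=(.5614,.030)):
    K,R,t=cam(n);C=-R.T@t;dd=R.T@np.linalg.inv(K)@np.r_[uv,1];ey=np.array([-ex[1],ex[0]])
    s=(v-(C[:2]-c)@ey)/(dd[:2]@ey);P=C+s*dd;return np.array([(P[:2]-c)@ex,P[2]])
def ang(n,uv,v,r,h):
    p=pv(n,uv,v)-[.08,.09];return np.degrees(np.arctan2(p[1],-p[0])-np.arctan2(h,r)).round(2),np.hypot(*p).round(4)
E
python3 - <<'E'
from h import *
A=lambda p:np.array(p)/3+[170,90]-.33
print("lid corners",ang("scene",A((118,205)),-.12,.16,.008),ang("scene",A((424,275)),.12,.16,.008),"expect r .1602")
print("bar",ang("scene",A((199,155)),-.071,.208,.004),ang("scene",A((370,188)),.071,.208,.004))
B=lambda p:np.array(p)/3+[195,60]-.33
print("side bar tip",ang("side",B((706,190)),.071,.208,.004))
for a in (53,54,69,73):print(a,(100*(d(a)-d(53.6))).round(2))
E
```

```text
lid corners (np.float64(51.33), np.float64(0.1595)) (np.float64(55.54), np.float64(0.1611)) expect r .1602
bar (np.float64(48.12), np.float64(0.2095)) (np.float64(58.93), np.float64(0.2132))
side bar tip (np.float64(24.85), np.float64(0.5333))
53 [-0.18 -0.13]
54 [0.12 0.08]
69 [4.94 2.58]
73 [6.32 3.03]
```

Emit:
drive_tool:
  targets: "0 0.75 -0.5 0 0 0 -1;0 1.5 -1 0 0 0 -1;0 2.35 -1.45 0 0 0 -1;0 3.15 -1.85 0 0 0 -1;0 4 -2.25 0 0 0 -1"

```text
clock: 19.15
tcp_pos: [0.5606, 0.0299, 0.2657]
tcp_rot: [0.0, 0.69, 0.724, 0.0]
ft_force: [-2.3, -3.2, 1.3]
grip_width: 0.0105
finger_force: 41.0
```

Emit:
drive_tool:
  targets: "0 0 0 0 0 0 -1;0 0 0 0 0 0 -1"

```text
clock: 19.4
tcp_pos: [0.5601, 0.0298, 0.2652]
tcp_rot: [0.0, 0.69, 0.724, 0.0]
ft_force: [0.1, -2.8, -0.3]
grip_width: 0.0103
finger_force: 41.2
```

```bash
python3 -c "
from h import *
st();lid()"
```

```text
t 19.4 tcp [0.5601 0.0298 0.2652] yaw 92.75 tilt 0.05 F [ 0.1 -2.8 -0.3] w 0.0103 ff 41.17679178714752 j [-0.07  0.27  1.55 -0.    1.32 -0.12]
u,z cm 12.7 19.06 radius 0.2108 lid deg 66.29 F [ 0.1 -2.8 -0.3] t 19.4
```

Emit:
drive_tool:
  targets: "0 0.6 -0.25 0 0 0 -1;0 1.25 -0.5 0 0 0 -1;0 1.9 -0.7 0 0 0 -1;0 2.4 -0.85 0 0 0 -1;0 2.4 -0.85 0 0 0 -1"

```text
clock: 20.02
tcp_pos: [0.5842, 0.031, 0.2742]
tcp_rot: [0.0, 0.69, 0.724, 0.0]
ft_force: [-0.3, -4.7, -0.1]
grip_width: 0.0103
finger_force: 40.8
```

Emit:
drive_tool:
  targets: "0 0 0 0 0 0 -1;0 0 0 0 0 0 -1;0 0 0 0 0 0 -1"

```text
clock: 20.4
tcp_pos: [0.5835, 0.0309, 0.2739]
tcp_rot: [0.0, 0.69, 0.724, -0.0]
ft_force: [-0.4, -5.2, 0.8]
grip_width: 0.0101
finger_force: 40.8
```

Run:
```python
from h import *
st();lid()
A=optics.camera('scene')[:,:,::-1];cv2.imwrite('pics/sc8.png',A)
cv2.imwrite('pics/p8.png',cv2.resize(A[80:280,170:340],(510,600),interpolation=2))
```

```text
t 20.4 tcp [0.5835 0.0309 0.2739] yaw 92.74 tilt 0.01 F [-0.4 -5.2  0.8] w 0.0101 ff 40.80484628677368 j [-0.07  0.3   1.49 -0.    1.35 -0.11]
u,z cm 15.03 19.93 radius 0.2114 lid deg 73.07 F [-0.4 -5.2  0.8] t 20.4
```

View pics/p8.png

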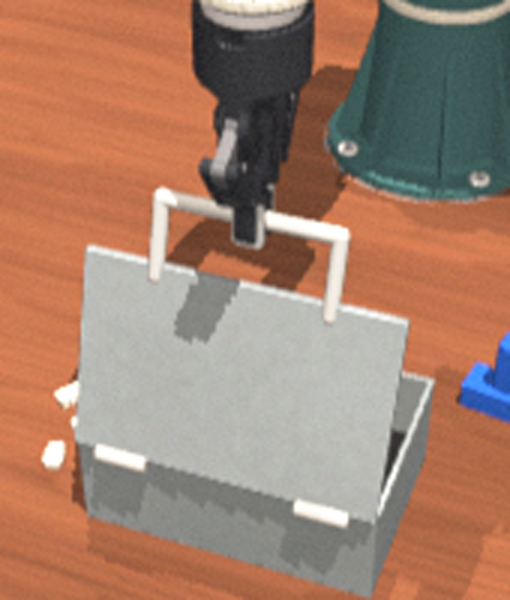

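The lid now stands steep, with its upper corners at (88,249) and (407,321) and the bar still in the fingers at (250,215). Checking the angle from the corners and working out the easing back.

Run:
```python
from h import *
A=lambda p:np.array(p)/3+[170,80]-.33
a,b=ang("scene",A((88,250)),-.12,.16,.008),ang("scene",A((407,322)),.12,.16,.008);print(a,b,(a[0]+b[0])/2)
f=lambda x:.2112*np.array([-np.cos(np.radians(x+1.1)),np.sin(np.radians(x+1.1))])
for x in(71,69,67,65,63,61,59,57,56):print(x,(100*(f(x)-f(73))).round(2),(100*(f(x)-f(63))).round(2))
```

```text
(np.float64(70.45), np.float64(0.1562)) (np.float64(75.52), np.float64(0.1654)) 72.985
71 [-0.71 -0.21] [2.73 1.1 ]
69 [-1.4  -0.45] [2.04 0.86]
67 [-2.09 -0.72] [1.35 0.6 ]
65 [-2.77 -1.  ] [0.67 0.31]
63 [-3.44 -1.31] [0. 0.]
61 [-4.1  -1.65] [-0.66 -0.33]
59 [-4.74 -2.  ] [-1.3  -0.69]
57 [-5.37 -2.38] [-1.94 -1.07]
56 [-5.69 -2.58] [-2.25 -1.27]
```

Both readings give 73°. Easing it back to 56°.

Emit:
drive_tool:
  targets: "0 -0.7 0.2 0 0 0 -1;0 -1.4 0.45 0 0 0 -1;0 -2.1 0.7 0 0 0 -1;0 -2.75 1 0 0 0 -1;0 -3.45 1.3 0 0 0 -1"

```text
clock: 21.08
tcp_pos: [0.5491, 0.0294, 0.261]
tcp_rot: [0.0, 0.69, 0.724, 0.0]
ft_force: [1.9, -4.4, -1.4]
grip_width: 0.0104
finger_force: 40.3
```

Emit:
drive_tool:
  targets: "0 -0.65 0.33 0 0 0 -1;0 -1.3 0.7 0 0 0 -1;0 -1.9 1.05 0 0 0 -1;0 -2.25 1.27 0 0 0 -1;0 -2.25 1.27 0 0 0 -1"

```text
clock: 21.7
tcp_pos: [0.5257, 0.0285, 0.2479]
tcp_rot: [-0.001, 0.69, 0.724, -0.001]
ft_force: [-1.0, -4.3, 2.8]
grip_width: 0.0104
finger_force: 40.3
```

Emit:
drive_tool:
  targets: "0 0 0 0 0 0 -1;0 0 0 0 0 0 -1;0 0 0 0 0 0 -1;0 0 0 0 0 0 -1"

```text
clock: 22.2
tcp_pos: [0.5263, 0.0285, 0.2483]
tcp_rot: [-0.0, 0.69, 0.724, -0.0]
ft_force: [-2.8, -3.7, 5.5]
grip_width: 0.0104
finger_force: 40.5
```

Run:
```python
from h import *
st();lid()
A=optics.camera('scene')[:,:,::-1];cv2.imwrite('pics/sc9.png',A)
cv2.imwrite('pics/p9.png',cv2.resize(A[80:280,170:420],(750,600),interpolation=2))
```

```text
t 22.2 tcp [0.5263 0.0285 0.2483] yaw 92.75 tilt 0.04 F [-2.8 -3.7  5.5] w 0.0104 ff 40.53567409515381 j [-0.08  0.24  1.64  0.    1.26 -0.13]
u,z cm 9.31 17.37 radius 0.2116 lid deg 56.02 F [-2.8 -3.7  5.5] t 22.2
```

View pics/p9.png

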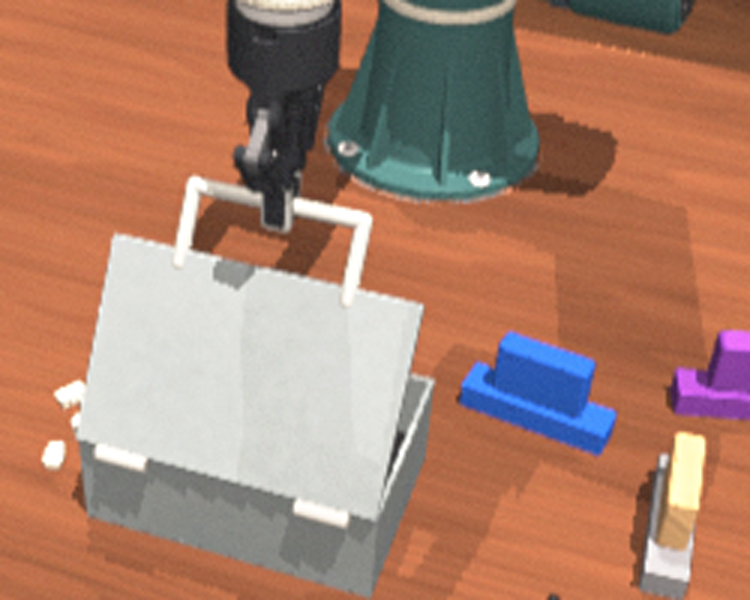

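The lid is held at its corners (116,236) and (421,304), the scraper stands on the desk at (675,515), and the bits lie on the desk at the left. One last angle check, then I hand it in.

Run:
```python
from h import *
from workcell import ticket
A=lambda p:np.array(p)/3+[170,80]-.33
a=(ang("scene",A((116,237)),-.12,.16,.008)[0]+ang("scene",A((421,305)),.12,.16,.008)[0])/2;print(a)
st()
if abs(a-56)<2: print(ticket.sign_off())
```

```text
56.34
t 22.25 tcp [0.5263 0.0285 0.2483] yaw 92.75 tilt 0.05 F [-3.9 -2.2  4.9] w 0.0103 ff 40.534849762916565 j [-0.08  0.24  1.64  0.    1.26 -0.13]
the job is handed in; nothing more can be done
None
```

The job is handed in: all four bits were wiped off the lid onto the desk, the scraper is back on the desk, the lid went to about 73° and is now held still at about 56°, and the arm never came near the stapler, mug or jar.

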